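# Close the plaster moulds with their own lids

## Task

Close the four open plaster moulds on the sculptor's bench: pick out the four plaster lids with a wooden grip and put each on the mould of its own shape and size, core down in the hollow, lying flat on the rim and lined up with the mould's edges. Set the plaster down gently, never dropping it, and do not shift or knock over the horn casting and the bottle standing among them.

Things in the scene. Friction and masses are not known exactly. Their poses are not given: they have to be found in the camera images.
- lid_big_round: loose white plaster lid, round, 96 mm across. Origin: centre of its underside, z up. From 0 to 8 mm a smaller core, 52 mm across, on which it stands on the table; 8 to 22 mm the slab; 22 to 50 mm, in the centre, a brown wooden grip bar 44 mm long (lid's x) and 22 mm wide (lid's y). 0.05 to 0.2 kg
- lid_small_round: loose white plaster lid, round, 64 mm across. Origin: centre of its underside, z up. From 0 to 8 mm a smaller core, 28 mm across, on which it stands on the table; 8 to 22 mm the slab; 22 to 50 mm, in the centre, a brown wooden grip bar 44 mm long (lid's x) and 22 mm wide (lid's y). 0.05 to 0.2 kg
- lid_square: loose white plaster lid, square, 80 x 80 mm. Origin: centre of its underside, z up. From 0 to 8 mm a smaller core, 40 x 40 mm, on which it stands on the table; 8 to 22 mm the slab; 22 to 50 mm, in the centre, a brown wooden grip bar 44 mm long (lid's x) and 22 mm wide (lid's y). 0.05 to 0.2 kg
- lid_oblong: loose white plaster lid, oblong, 110 mm (its x) by 60 mm (its y). Origin: centre of its underside, z up. From 0 to 8 mm a smaller core, 72 x 22 mm, on which it stands on the table; 8 to 22 mm the slab; 22 to 50 mm, in the centre, a brown wooden grip bar 44 mm long (lid's x) and 22 mm wide (lid's y). 0.05 to 0.2 kg
- mould_big_round: open plaster mould, a little greyer, fixed, round, 96 mm across (outline of its lid), 36 mm high; in its top a hollow 68 mm across, 14 mm deep, brown floor. Origin: centre of its underside, z up. The lid's core enters with 8 mm to spare all round, the slab rests on the rim: the closed lid's origin is 28 mm above the mould's
- mould_small_round: open plaster mould, a little greyer, fixed, round, 64 mm across (outline of its lid), 36 mm high; in its top a hollow 44 mm across, 14 mm deep, brown floor. Origin: centre of its underside, z up. The lid's core enters with 8 mm to spare all round, the slab rests on the rim: the closed lid's origin is 28 mm above the mould's
- mould_square: open plaster mould, a little greyer, fixed, square, 80 x 80 mm (outline of its lid), 36 mm high; in its top a hollow 56 x 56 mm, 14 mm deep, brown floor. Origin: centre of its underside, z up. The lid's core enters with 8 mm to spare all round, the slab rests on the rim: the closed lid's origin is 28 mm above the mould's
- mould_oblong: open plaster mould, a little greyer, fixed, oblong, 110 mm (its x) by 60 mm (its y) (outline of its lid), 36 mm high; in its top a hollow 88 x 38 mm, 14 mm deep, brown floor. Origin: centre of its underside, z up. The lid's core enters with 8 mm to spare all round, the slab rests on the rim: the closed lid's origin is 28 mm above the mould's
- horn: bystander: loose white plaster casting of a pointed horn, standing, foot 48 mm across, 80 mm high; origin at the centre of its underside
- bottle: bystander: loose small blue-grey bottle with a white cap, 40 mm across, 85 mm high; origin at the centre of its underside
Mind the look-alikes: they are no part of the job. Leave any black or orange look-alike of the lid_square alone. Leave any orange look-alike of the lid_oblong alone.

How it is judged:
By the outcome, as a careful person would: the job done as asked, in the order asked, and still so for the second after the job is handed in, with the robot touching nothing.
It also fails if it takes over 112 s, if anything falls off the work surface, if the arm or the gripper's body presses on something with over 40 N, if the wrist force passes 120 N, or if a joint passes its speed limit or range.

## Robot

A 7-joint arm with a two-finger parallel gripper is mounted at the origin on the work surface. World frame = base frame: x ahead of the robot, y to its left, z up, the work surface at z = 0. Lengths are in m, angles in rad, forces in N, time in s.
With the tool pointing down it reaches from about 0.425 to 1.025 m from the base axis. Payload 3.6 kg.
Tool frame: the origin (TCP) lies midway between the tips of the shut fingers; the grasp point (between the pads) lies 19 mm behind it; y points along the fingers, z is the direction in which the jaws open and shut, and the axes are right-handed (so a half turn about y gives the same grasp; the last joint's range is limited). The gripper opens to 85 mm and grips with 20 to 120 N. Pads are 22 mm wide; open, the fingers measure 114 mm over their backs; the gripper's body (76 mm by 85 mm) begins 54 mm behind the grasp point. The pads swing forward as they close: fully open they stand 13 mm farther back than shut.
Start: joints at [1.171, 0.591, 0.048, 1.609, -0.033, 0.943, -0.034], TCP at [0.218, -0.691, 0.231] pointing down, gripper open.
Joint ranges: [-2.69, 2.69], [-0.47, 2.24], [-1.27, 1.36], [0.19, 2.51], [-1.53, 4.68], [0.08, 2.07], [-3.09, 3.09]. Speed limits (rad/s): [2.57, 2.57, 3.14, 3.14, 3.14, 3.14, 3.14].

## Interface

Orientations are given as a unit quaternion [w, x, y, z].
In Python, from station import manip gives the robot as it stands. The module is installed in compiled form; this text tells all that it offers.
- The arm moves only by the tool play_rows, never from a script. Its argument "plan" is a list of rows, each an object of numbers: "tx", "ty", "tz": the shift along the world's x, y, z in m; "ax", "ay", "az": the turn, a rotation vector about the world's x, y, z in degrees; "hand": the closure, from 0 (fully open) to 1 (shut). A call has exactly 8 rows; each row is the pose to reach, as a shift and turn from the pose commanded when the call began; what a row does not reach only later rows make up. A row lasts 1/10 s, in which the tool goes at most 50 mm and 8.59 degrees, less where a joint would pass 70% of its speed; a pose out of reach is approached as far as the arm can. A call with a gripper value outside its range is refused whole. The fingers move at their own pace and stop on an object; "force" is the grip in N (left out, the last holds). Time passes only in rows, so rows that repeat a pose let the fingers close, or fill a call up. It gives the time, the measured TCP pose, the force and the opening at its end, in the units of the state.
- manip.get_obs(): the state, without advancing time (a new reading comes with each control period).
- manip.read_camera(name): name is "side" or "top"; returns (picture, depth): 384x512x3 uint8, red, green, blue; 384x512 float32, m along the optical axis (not along the pixel's ray), 0 where there is no reading.
- manip.get_calibration(name): a dict with "fovy" (degrees; the focal length in pixels is half the picture's height over the tangent of half this angle, whatever the lens; pixels are square), "cx", "cy" (the principal point, pixels), "dist_coeffs" ([k1, k2, p1, p2, k3] as OpenCV has them; the pictures are not rectified), "view" (4x4, takes a point from world to camera coordinates). Camera axes: x right, y up, looking along -z (the intrinsics and any distortion apply to the point x, -y, -z); pixel columns grow to the right and rows downward; lengths in m; the calibration is good to about 2 mm. A picture is of the moment at which its call begins. get_calibration takes no time and is no camera call.
- manip.finish_job(): hands the job in, once; it reports no verdict.
Trained networks look in the newest picture that a camera, given by its name, has taken for a name from the list of things; names that differ only in an ending like _2 or _b are one class to them, and where a whole thing is asked for, a point or a joint stands for the part that bears it (a point fixed in the world has none). Each returns a list of dicts, best first, with "p" (0 to 1); they miss things now and then, are a little off and sometimes report something else, mostly with a low value. They report only what shows in the picture. A call takes as long as a camera call. They do not tell look-alikes from the thing itself.
- manip.spot_in(camera, thing): "location" ([column, row] in pixels, amid what is visible of it).
- manip.masks_of(camera, thing): "mask" (384x512 bool, what is visible of it) and "location" ([column, row] in pixels, amid what is visible of it).
- manip.place_of(camera, thing): "location" ([column, row] in pixels: a listed point, or the origin of a listed thing).
The state is a dict: "time": time; "qpos": joint angles; "qd": joint speeds; "joint_efforts": joint torques, N m; "eef_pos": TCP position; "tcp_rot": TCP orientation; "wrist_force": force on the tool from outside, world axes, zero at the start; "moment": the same for the moment, N m; "finger_gap": finger opening in m.
Only numpy, scipy, OpenCV 4.12 (cv2) and the standard library are available. Lean on these libraries where they do the work, as an engineer would, in place of code of your own. Each camera call takes 0.05 s, during which the arm holds its last target. There are 200 camera calls.

## Working session

There is one attempt and no reset: what is moved stays moved. The work goes in short steps, Python scripts to look and compute and a tool call to move; the robot and the scene stay as the last step left them, time stands still between calls to the robot, and variables do not carry over. Pictures are saved under pics/ and viewed, about 12 in all and at most 16, crops included, and the job is handed in when it is done.

Besides the shell and the picture viewer there is one more tool, called after "Emit:" as name([rows], argument=value, ...), one row to a line, values as JSON. play_rows: Moves the arm, as the interface text tells. Its arguments: {"type":"object","properties":{"plan":{"type":"array","items":{"type":"object","properties":{"tx":{"type":"number"},"ty":{"type":"number"},"tz":{"type":"number"},"ax":{"type":"number"},"ay":{"type":"number"},"az":{"type":"number"},"hand":{"type":"number"}}}},"force":{"type":"number"}},"required":["plan"]}

```bash
mkdir -p pics; python3 - <<'E'
from station import manip
import cv2,numpy as np
o=manip.get_obs()
for k in o: print(k,np.round(o[k],3))
for n in("top","side"):
    p,d=manip.read_camera(n); cv2.imwrite(f"pics/{n}0.png",cv2.resize(p[:,:,::-1],(800,600),interpolation=cv2.INTER_CUBIC)); np.savez(f"{n}0.npz",p=p,d=d)
    c=manip.get_calibration(n); print(n,c)
    
E
```

```text
time 0.0
qpos [ 1.171  0.592  0.048  1.61  -0.033  0.943 -0.034]
qd [-0.001 -0.002 -0.002  0.     0.001 -0.002  0.   ]
joint_efforts [-0.0000e+00 -5.4870e+01  1.5470e+00 -1.9812e+01  9.0000e-03  9.0000e-03
 -0.0000e+00]
eef_pos [ 0.218 -0.691  0.23 ]
tcp_rot [ 0.108 -0.108  0.7   -0.698]
wrist_force [-0.242  0.261 -0.49 ]
moment [ 0.002  0.006 -0.01 ]
finger_gap 0.085
top {'fovy': 55.35759860400706, 'cx': 258.5422546138892, 'cy': 191.22443039783863, 'dist_coeffs': array([0.01432135, 0.        , 0.        , 0.        , 0.        ]), 'view': array([[-1.09701118e-02, -9.99939826e-01,  2.91258056e-05,
         1.15954653e-02],
       [ 9.93436679e-01, -1.08954507e-02,  1.13863316e-01,
        -4.88748395e-01],
       [-1.13856147e-01,  1.27802795e-03,  9.93496424e-01,
        -1.17393753e+00],
       [ 0.00000000e+00,  0.00000000e+00,  0.00000000e+00,
         1.00000000e+00]])}
side {'fovy': 56.730098565508435, 'cx': 256.6432649042981, 'cy': 188.9084259765199, 'dist_coeffs': array([0.0285017, 0.       , 0.       , 0.       , 0.       ]), 'view': array([[ 0.99774603, -0.06233782,  0.02483669, -0.51158073],
       [ 0.00968186,  0.49998675,  0.86597893, -0.06935069],
       [-0.06640125, -0.86378657,  0.49946334, -1.00118839],
       [ 0.        ,  0.        ,  0.        ,  1.        ]])}
```

View pics/top0.png

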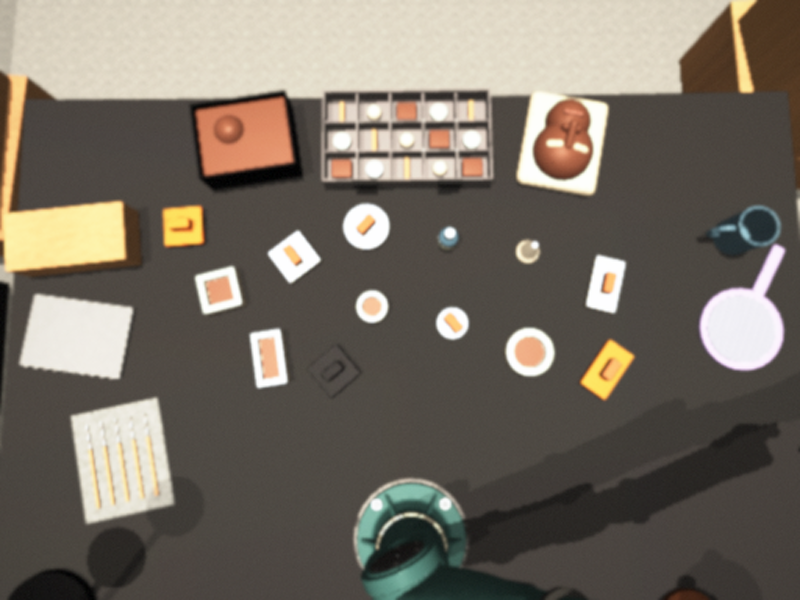

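View pics/side0.png

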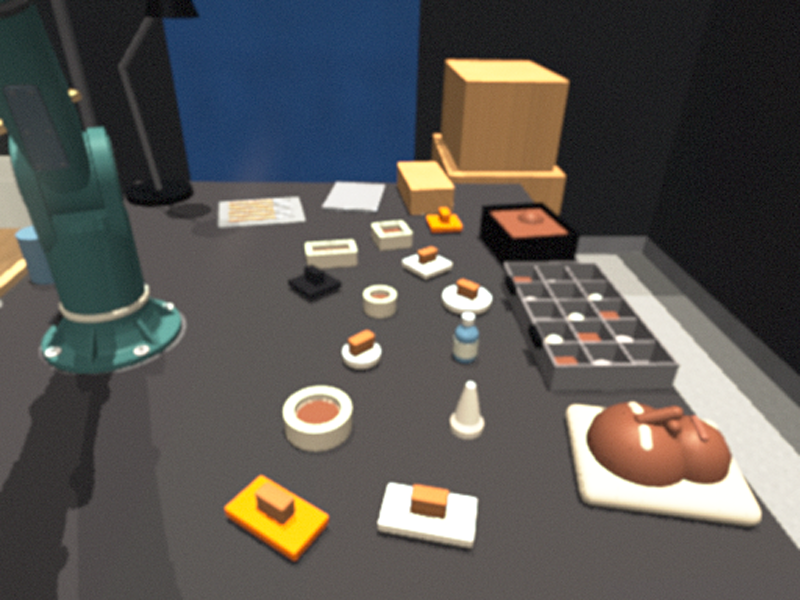

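The four white lids (px in the 800-wide picture) are square (294,257), big round (366,227), small round (452,323) and oblong (606,284). The moulds are square (219,290), small round (372,306), oblong (268,358) and big round (530,352). The black square (335,370), orange square (183,226) and orange oblong (607,369) are decoys. The horn is at (528,250) and the bottle at (447,237).

```bash
cat > h.py <<'E'
from station import manip
import cv2,numpy as np
from scipy.spatial.transform import Rotation as R
def cloud(n,p,d):
    c=manip.get_calibration(n); f=192/np.tan(np.radians(c["fovy"]/2))
    K=np.array([[f,0,c["cx"]],[0,f,c["cy"]],[0,0,1.]])
    uv=np.stack(np.meshgrid(np.arange(512.),np.arange(384.)),-1).reshape(-1,1,2)
    xy=cv2.undistortPoints(uv,K,c["dist_coeffs"]).reshape(384,512,2)
    P=np.stack([xy[...,0]*d,-xy[...,1]*d,-d],-1)
    V=c["view"]; return (P-V[:3,3])@V[:3,:3]
def comp(mask,w,seed):
    n,l=cv2.connectedComponents(mask.astype(np.uint8)); return l
def fit(w,sel):
    q=w[sel][:,:2]; r=cv2.minAreaRect((q*1000).astype(np.float32)); 
    h=cv2.convexHull((q*1000).astype(np.float32)); M=cv2.moments(h)
    return np.array([M['m10'],M['m01']])/M['m00'],r,np.median(w[sel][:,2])*1000
def tool():
    o=manip.get_obs(); q=o["tcp_rot"]; m=R.from_quat([q[1],q[2],q[3],q[0]]).as_matrix()
    return o,np.degrees(np.arctan2(m[1,2],m[0,2])),m
seeds=dict(lid_square=(294,257),lid_big_round=(366,227),lid_small_round=(452,323),lid_oblong=(606,284),
 mould_square=(219,290),mould_small_round=(372,306),mould_oblong=(268,358),mould_big_round=(530,352),horn=(528,250),bottle=(447,237))
def region(w,name,xy,rad=.068):
    near=np.hypot(w[...,0]-xy[0],w[...,1]-xy[1])<rad
    z=w[...,2]
    if name[0]=='l': return near&(z>.014), near&(z>.040)
    if name[0]=='m': return near&(z>.031)&(z<.045), None
    return near&(z>.01),None
E
cat > m.py <<'E'
from h import *
s=np.load("top0.npz"); w=cloud("top",s["p"],s["d"])
print("table z std",np.median(w[230:260,240:300,2]),np.std(w[230:260,240:300,2]))
for k,(c,r) in seeds.items():
    a=w[int(r*.64),int(c*.64),:2]; sel,g=region(w,k,a, .03 if k in("horn","bottle") else .068)
    ce,rc,z=fit(w,sel); t=f"{k:18s} {ce.round(1)} rect c{np.round(rc[0],1)} s{np.round(rc[1],1)} a{rc[2]:.1f} z{z:.1f}"
    if g is not None: 
        gc,gr,gz=fit(w,g); t+=f" | grip {gc.round(1)} s{np.round(gr[1],1)} a{gr[2]:.1f} z{gz:.1f}"
    print(t)
    try:
        m=manip.masks_of("top",k)[0]; print("     net",np.round(m["location"]),round(m["p"],2),"mine",np.round([c*.64,r*.64]))
    except Exception as e: print("none",e)
o,y,m=tool(); print(y,m.round(3))
E
python3 m.py
```

```text
table z std 0.0005149877363057445 0.0812852353582157
lid_square         [582.8 240.2] rect c[582.9 240.6] s[81.1 79.9] a36.5 z22.7 | grip [582.6 240. ] s[44.8 21.6] a37.1 z49.6
     net [114. 145.] 0.74 mine [188. 164.]
lid_big_round      [646.8  86.6] rect c[647.2  86.9] s[94.5 93.1] a17.9 z23.0 | grip [646.7  86.5] s[21.4 44.7] a48.9 z49.5
     net [233. 147.] 0.65 mine [234. 145.]
lid_small_round    [436.9 -93.3] rect c[436.4 -93.2] s[59.6 59.5] a88.4 z24.4 | grip [437.3 -93.5] s[43.4 22.6] a39.4 z49.9
     net [290. 209.] 0.57 mine [289. 207.]
lid_oblong         [ 516.8 -417.9] rect c[ 516.6 -418.2] s[ 60.5 110.3] a75.4 z23.3 | grip [ 516.7 -417.8] s[21.8 43.3] a74.2 z50.7
     net [387. 181.] 0.85 mine [388. 182.]
mould_square       [511.1 393.7] rect c[510.8 394. ] s[80.9 81.4] a13.8 z35.8
     net [142. 186.] 0.56 mine [140. 186.]
mould_small_round  [473.2  74.5] rect c[473.3  75. ] s[62.4 59.4] a88.7 z36.1
     net [239. 199.] 0.59 mine [238. 196.]
mould_oblong       [368.5 287.6] rect c[368.6 287.9] s[109.9  60.7] a8.5 z35.7
     net [174. 228.] 0.93 mine [172. 229.]
mould_big_round    [ 375.5 -250.5] rect c[ 375.8 -250.4] s[94.7 90.2] a89.3 z36.6
     net [341. 222.] 0.75 mine [339. 225.]
horn               [ 588.2 -255.2] rect c[ 587.3 -253.6] s[46.1 34.7] a29.9 z35.1
     net [238. 196.] 0.6 mine [338. 160.]
bottle             [nan nan] rect c[352.    7.8] s[0. 0.] a0.0 z1222.0
     net [285. 152.] 0.6 mine [286. 152.]
-72.478530665016 [[-0.954 -0.     0.301]
 [-0.301 -0.    -0.954]
 [ 0.    -1.     0.   ]]h.py:16: RuntimeWarning: invalid value encountered in divide
  return np.array([M['m10'],M['m01']])/M['m00'],r,np.median(w[sel][:,2])*1000
```

Fits agree with the known sizes to about 1 mm. Starting with the oblong lid.

Emit:
play_rows([
  {"tx":0.037,"ty":0.034,"az":-4,"hand":0},
  {"tx":0.074,"ty":0.068,"az":-8,"hand":0},
  {"tx":0.111,"ty":0.102,"az":-12,"hand":0},
  {"tx":0.148,"ty":0.136,"az":-16,"hand":0},
  {"tx":0.185,"ty":0.17,"az":-20,"hand":0},
  {"tx":0.222,"ty":0.204,"az":-24,"hand":0},
  {"tx":0.26,"ty":0.238,"az":-28,"hand":0},
  {"tx":0.299,"ty":0.273,"az":-32.3,"hand":0},
], force=40)

```text
schema error: expected keys tx, ty, tz, ax, ay, az, hand
```

Emit:
play_rows([
  {"tx":0.037,"ty":0.034,"tz":0,"ax":0,"ay":0,"az":-4,"hand":0},
  {"tx":0.074,"ty":0.068,"tz":0,"ax":0,"ay":0,"az":-8,"hand":0},
  {"tx":0.111,"ty":0.102,"tz":0,"ax":0,"ay":0,"az":-12,"hand":0},
  {"tx":0.148,"ty":0.136,"tz":0,"ax":0,"ay":0,"az":-16,"hand":0},
  {"tx":0.185,"ty":0.17,"tz":0,"ax":0,"ay":0,"az":-20,"hand":0},
  {"tx":0.222,"ty":0.204,"tz":0,"ax":0,"ay":0,"az":-24,"hand":0},
  {"tx":0.26,"ty":0.238,"tz":0,"ax":0,"ay":0,"az":-28,"hand":0},
  {"tx":0.299,"ty":0.273,"tz":0,"ax":0,"ay":0,"az":-32.3,"hand":0},
], force=40)

```text
time: 1.4
eef_pos: [0.5151, -0.4202, 0.2316]
tcp_rot: [0.092, -0.092, -0.701, 0.701]
wrist_force: [-0.2, -1.6, -1.0]
finger_gap: 0.0851
```

```bash
cat > st.py <<'E'
from h import *
o,y,m=tool(); print(round(o["time"],2),o["eef_pos"].round(4),"jaw yaw",round(y,2),"down",m[:,1].round(4),"F",np.round(o["wrist_force"],1),"gap",round(float(o["finger_gap"]),4),"q",np.round(o["qpos"],2))
E
python3 st.py
```

```text
1.4 [ 0.5151 -0.4202  0.2316] jaw yaw -104.95 down [ 5.e-04 -3.e-04 -1.e+00] F [-0.2 -1.6 -1. ] gap 0.0851 q [ 0.49  0.52  0.18  1.76 -0.12  0.87 -1.11]
```

Emit:
play_rows([
  {"tx":0,"ty":0,"tz":-0.03,"ax":0,"ay":0,"az":0,"hand":0},
  {"tx":0,"ty":0,"tz":-0.07,"ax":0,"ay":0,"az":0,"hand":0},
  {"tx":0,"ty":0,"tz":-0.11,"ax":0,"ay":0,"az":0,"hand":0},
  {"tx":0,"ty":0,"tz":-0.145,"ax":0,"ay":0,"az":0,"hand":0},
  {"tx":0,"ty":0,"tz":-0.17,"ax":0,"ay":0,"az":0,"hand":0},
  {"tx":0,"ty":0,"tz":-0.19,"ax":0,"ay":0,"az":0,"hand":0},
  {"tx":0,"ty":0,"tz":-0.202,"ax":0,"ay":0,"az":0,"hand":0},
  {"tx":0,"ty":0,"tz":-0.202,"ax":0,"ay":0,"az":0,"hand":0},
])

```text
time: 2.2
eef_pos: [0.5128, -0.4209, 0.0277]
tcp_rot: [-0.092, 0.09, 0.702, -0.701]
wrist_force: [-0.9, -0.2, 0.6]
finger_gap: 0.0858
```

```bash
python3 st.py; python3 - <<'E'
from h import *
p,d=manip.read_camera("side"); cv2.imwrite("pics/s1.png",cv2.resize(p[200:384,180:400,::-1],None,fx=3,fy=3))
E
```

```text
2.2 [ 0.5128 -0.4209  0.0277] jaw yaw -104.77 down [-0.0024  0.0019 -1.    ] F [-0.9 -0.2  0.6] gap 0.0858 q [ 0.54  0.78  0.12  1.86 -0.17  0.52 -1.06]
```

View pics/s1.png

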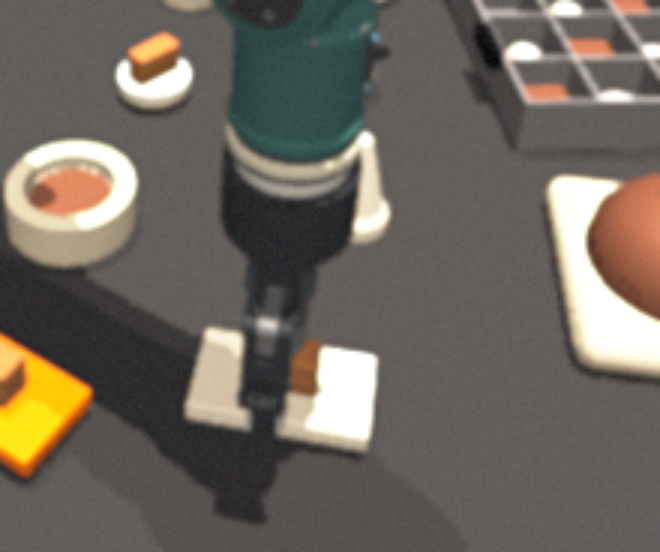

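The fingers straddle the bar, sitting a little left (−x) of its centre, which matches the measured −4 mm offset. I'll correct that, then close.

Emit:
play_rows([
  {"tx":0.004,"ty":0.003,"tz":0,"ax":0,"ay":0,"az":0,"hand":0},
  {"tx":0.004,"ty":0.003,"tz":0,"ax":0,"ay":0,"az":0,"hand":0},
  {"tx":0.004,"ty":0.003,"tz":0,"ax":0,"ay":0,"az":0,"hand":0},
  {"tx":0.004,"ty":0.003,"tz":0,"ax":0,"ay":0,"az":0,"hand":0.3},
  {"tx":0.004,"ty":0.003,"tz":0,"ax":0,"ay":0,"az":0,"hand":0.45},
  {"tx":0.004,"ty":0.003,"tz":0,"ax":0,"ay":0,"az":0,"hand":0.5},
  {"tx":0.004,"ty":0.003,"tz":0,"ax":0,"ay":0,"az":0,"hand":0.5},
  {"tx":0.004,"ty":0.003,"tz":0,"ax":0,"ay":0,"az":0,"hand":0.5},
])

```text
time: 3.05
eef_pos: [0.5175, -0.4187, 0.0293]
tcp_rot: [-0.091, 0.091, 0.701, -0.701]
wrist_force: [-0.2, 0.0, 0.9]
finger_gap: 0.0428
```

```bash
python3 st.py
```

```text
3.05 [ 0.5175 -0.4187  0.0293] jaw yaw -104.78 down [-1.e-04  1.e-04 -1.e+00] F [-0.2  0.   0.9] gap 0.0428 q [ 0.53  0.78  0.12  1.86 -0.17  0.52 -1.07]
```

Emit:
play_rows([
  {"tx":0,"ty":0,"tz":0,"ax":0,"ay":0,"az":0,"hand":0.6},
  {"tx":0,"ty":0,"tz":0,"ax":0,"ay":0,"az":0,"hand":0.7},
  {"tx":0,"ty":0,"tz":0,"ax":0,"ay":0,"az":0,"hand":0.8},
  {"tx":0,"ty":0,"tz":0,"ax":0,"ay":0,"az":0,"hand":1},
  {"tx":0,"ty":0,"tz":0,"ax":0,"ay":0,"az":0,"hand":1},
  {"tx":0,"ty":0,"tz":0,"ax":0,"ay":0,"az":0,"hand":1},
  {"tx":0,"ty":0,"tz":0.005,"ax":0,"ay":0,"az":0,"hand":1},
  {"tx":0,"ty":0,"tz":0.01,"ax":0,"ay":0,"az":0,"hand":1},
])

```text
time: 3.85
eef_pos: [0.5173, -0.4184, 0.0392]
tcp_rot: [-0.091, 0.091, 0.701, -0.701]
wrist_force: [-0.1, -0.1, -0.7]
finger_gap: 0.0217
```

```bash
python3 st.py
```

```text
3.85 [ 0.5173 -0.4184  0.0392] jaw yaw -104.77 down [-8.e-04  5.e-04 -1.e+00] F [-0.1 -0.1 -0.7] gap 0.0217 q [ 0.53  0.76  0.12  1.86 -0.17  0.53 -1.07]
```

Emit:
play_rows([
  {"tx":0,"ty":0,"tz":0.03,"ax":0,"ay":0,"az":0,"hand":1},
  {"tx":0,"ty":0,"tz":0.07,"ax":0,"ay":0,"az":0,"hand":1},
  {"tx":-0.004,"ty":0.02,"tz":0.1,"ax":0,"ay":0,"az":0,"hand":1},
  {"tx":-0.012,"ty":0.055,"tz":0.12,"ax":0,"ay":0,"az":0,"hand":1},
  {"tx":-0.02,"ty":0.095,"tz":0.12,"ax":0,"ay":0,"az":0,"hand":1},
  {"tx":-0.029,"ty":0.136,"tz":0.12,"ax":0,"ay":0,"az":0,"hand":1},
  {"tx":-0.038,"ty":0.178,"tz":0.12,"ax":0,"ay":0,"az":0,"hand":1},
  {"tx":-0.046,"ty":0.22,"tz":0.12,"ax":0,"ay":0,"az":0,"hand":1},
])

```text
time: 4.65
eef_pos: [0.4709, -0.1972, 0.1598]
tcp_rot: [-0.091, 0.091, 0.701, -0.701]
wrist_force: [0.4, 0.1, -1.7]
finger_gap: 0.021
```

Emit:
play_rows([
  {"tx":-0.009,"ty":0.042,"tz":0,"ax":0,"ay":0,"az":3,"hand":1},
  {"tx":-0.018,"ty":0.084,"tz":0,"ax":0,"ay":0,"az":6,"hand":1},
  {"tx":-0.027,"ty":0.127,"tz":0,"ax":0,"ay":0,"az":9,"hand":1},
  {"tx":-0.036,"ty":0.17,"tz":0,"ax":0,"ay":0,"az":12,"hand":1},
  {"tx":-0.045,"ty":0.212,"tz":0,"ax":0,"ay":0,"az":15,"hand":1},
  {"tx":-0.054,"ty":0.255,"tz":0,"ax":0,"ay":0,"az":18,"hand":1},
  {"tx":-0.063,"ty":0.297,"tz":0,"ax":0,"ay":0,"az":21,"hand":1},
  {"tx":-0.072,"ty":0.34,"tz":0,"ax":0,"ay":0,"az":23.3,"hand":1},
])

```text
time: 5.45
eef_pos: [0.3993, 0.1429, 0.1599]
tcp_rot: [0.053, -0.053, 0.705, -0.705]
wrist_force: [1.4, -0.3, -2.4]
finger_gap: 0.021
```

Emit:
play_rows([
  {"tx":-0.009,"ty":0.042,"tz":0,"ax":0,"ay":0,"az":0,"hand":1},
  {"tx":-0.018,"ty":0.08,"tz":0,"ax":0,"ay":0,"az":0,"hand":1},
  {"tx":-0.026,"ty":0.115,"tz":0,"ax":0,"ay":0,"az":0,"hand":1},
  {"tx":-0.031,"ty":0.138,"tz":0,"ax":0,"ay":0,"az":0,"hand":1},
  {"tx":-0.031,"ty":0.146,"tz":-0.02,"ax":0,"ay":0,"az":0,"hand":1},
  {"tx":-0.031,"ty":0.146,"tz":-0.04,"ax":0,"ay":0,"az":0,"hand":1},
  {"tx":-0.031,"ty":0.146,"tz":-0.06,"ax":0,"ay":0,"az":0,"hand":1},
  {"tx":-0.031,"ty":0.146,"tz":-0.06,"ax":0,"ay":0,"az":0,"hand":1},
])

```text
time: 6.25
eef_pos: [0.3675, 0.2865, 0.0979]
tcp_rot: [-0.052, 0.054, -0.704, 0.706]
wrist_force: [-0.7, -0.4, -1.7]
finger_gap: 0.0215
```

```bash
python3 st.py
```

```text
6.25 [0.3675 0.2865 0.0979] jaw yaw -81.46 down [-0.003  -0.0028 -1.    ] F [-0.7 -0.4 -1.7] gap 0.0215 q [-0.8   0.5   0.05  2.28 -0.07  0.36 -2.11]
```

Emit:
play_rows([
  {"tx":0.001,"ty":0.001,"tz":0,"ax":0,"ay":0,"az":0,"hand":1},
  {"tx":0.001,"ty":0.001,"tz":-0.01,"ax":0,"ay":0,"az":0,"hand":1},
  {"tx":0.001,"ty":0.001,"tz":-0.02,"ax":0,"ay":0,"az":0,"hand":1},
  {"tx":0.001,"ty":0.001,"tz":-0.028,"ax":0,"ay":0,"az":0,"hand":1},
  {"tx":0.001,"ty":0.001,"tz":-0.033,"ax":0,"ay":0,"az":0,"hand":1},
  {"tx":0.001,"ty":0.001,"tz":-0.036,"ax":0,"ay":0,"az":0,"hand":1},
  {"tx":0.001,"ty":0.001,"tz":-0.037,"ax":0,"ay":0,"az":0,"hand":1},
  {"tx":0.001,"ty":0.001,"tz":-0.037,"ax":0,"ay":0,"az":0,"hand":1},
])

```text
time: 7.05
eef_pos: [0.3696, 0.2884, 0.0622]
tcp_rot: [-0.052, 0.053, -0.705, 0.705]
wrist_force: [0.3, -0.5, -0.9]
finger_gap: 0.0212
```

```bash
python3 st.py; python3 - <<'E'
from h import *
p,d=manip.read_camera("side"); cv2.imwrite("pics/s2.png",cv2.resize(p[90:220,140:330,::-1],None,fx=4,fy=4))
E
```

```text
7.05 [0.3696 0.2884 0.0622] jaw yaw -81.48 down [-2.e-04 -1.e-04 -1.e+00] F [ 0.3 -0.5 -0.9] gap 0.0212 q [-0.79  0.58  0.04  2.29 -0.07  0.28 -2.11]
```

View pics/s2.png

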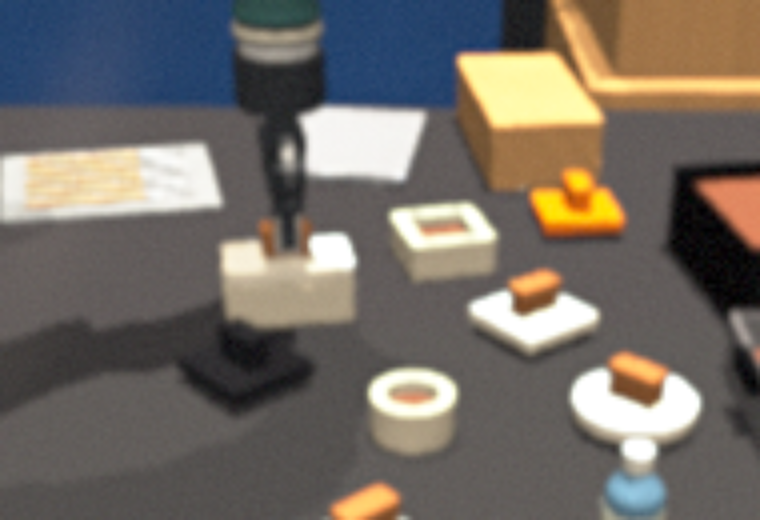

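The lid sits aligned just above its mould. I'll lower the last few millimetres.

Emit:
play_rows([
  {"tx":-0.0005,"ty":-0.0005,"tz":-0.001,"ax":0,"ay":0,"az":0,"hand":1},
  {"tx":-0.0005,"ty":-0.0005,"tz":-0.002,"ax":0,"ay":0,"az":0,"hand":1},
  {"tx":-0.0005,"ty":-0.0005,"tz":-0.003,"ax":0,"ay":0,"az":0,"hand":1},
  {"tx":-0.0005,"ty":-0.0005,"tz":-0.004,"ax":0,"ay":0,"az":0,"hand":1},
  {"tx":-0.0005,"ty":-0.0005,"tz":-0.0045,"ax":0,"ay":0,"az":0,"hand":1},
  {"tx":-0.0005,"ty":-0.0005,"tz":-0.005,"ax":0,"ay":0,"az":0,"hand":1},
  {"tx":-0.0005,"ty":-0.0005,"tz":-0.0055,"ax":0,"ay":0,"az":0,"hand":1},
  {"tx":-0.0005,"ty":-0.0005,"tz":-0.0055,"ax":0,"ay":0,"az":0,"hand":1},
])

```text
time: 7.9
eef_pos: [0.3691, 0.288, 0.0574]
tcp_rot: [0.053, -0.053, 0.705, -0.705]
wrist_force: [-0.8, 0.4, 5.7]
finger_gap: 0.0211
```

```bash
python3 st.py
```

```text
7.9 [0.3691 0.288  0.0574] jaw yaw -81.47 down [-1.e-04  2.e-04 -1.e+00] F [-0.8  0.4  5.7] gap 0.0211 q [-0.79  0.59  0.03  2.29 -0.08  0.26 -2.11]
```

Emit:
play_rows([
  {"tx":0,"ty":0,"tz":0,"ax":0,"ay":0,"az":0,"hand":0.6},
  {"tx":0,"ty":0,"tz":0,"ax":0,"ay":0,"az":0,"hand":0.4},
  {"tx":0,"ty":0,"tz":0,"ax":0,"ay":0,"az":0,"hand":0.2},
  {"tx":0,"ty":0,"tz":0,"ax":0,"ay":0,"az":0,"hand":0},
  {"tx":0,"ty":0,"tz":0.01,"ax":0,"ay":0,"az":0,"hand":0},
  {"tx":0,"ty":0,"tz":0.03,"ax":0,"ay":0,"az":0,"hand":0},
  {"tx":0,"ty":0,"tz":0.06,"ax":0,"ay":0,"az":0,"hand":0},
  {"tx":0,"ty":0,"tz":0.1,"ax":0,"ay":0,"az":0,"hand":0},
])

```text
time: 8.7
eef_pos: [0.3682, 0.287, 0.1574]
tcp_rot: [-0.052, 0.053, -0.704, 0.706]
wrist_force: [0.7, 0.1, -0.6]
finger_gap: 0.0855
```

Emit:
play_rows([
  {"tx":0.03,"ty":-0.007,"tz":0,"ax":0,"ay":0,"az":5,"hand":0},
  {"tx":0.065,"ty":-0.015,"tz":0,"ax":0,"ay":0,"az":10,"hand":0},
  {"tx":0.105,"ty":-0.024,"tz":0,"ax":0,"ay":0,"az":15,"hand":0},
  {"tx":0.145,"ty":-0.033,"tz":0,"ax":0,"ay":0,"az":20,"hand":0},
  {"tx":0.185,"ty":-0.042,"tz":0,"ax":0,"ay":0,"az":25,"hand":0},
  {"tx":0.214,"ty":-0.048,"tz":-0.02,"ax":0,"ay":0,"az":28.5,"hand":0},
  {"tx":0.214,"ty":-0.048,"tz":-0.05,"ax":0,"ay":0,"az":28.5,"hand":0},
  {"tx":0.214,"ty":-0.048,"tz":-0.07,"ax":0,"ay":0,"az":28.5,"hand":0},
])

```text
time: 9.5
eef_pos: [0.5839, 0.2384, 0.0859]
tcp_rot: [-0.223, 0.224, -0.671, 0.671]
wrist_force: [-1.2, 0.1, 0.2]
finger_gap: 0.0856
```

```bash
python3 st.py
```

```text
9.5 [0.5839 0.2384 0.0859] jaw yaw -53.12 down [-4.e-04 -8.e-04 -1.e+00] F [-1.2  0.1  0.2] gap 0.0856 q [-0.42  0.66 -0.06  1.92  0.07  0.57 -1.45]
```

Emit:
play_rows([
  {"tx":-0.001,"ty":0.0015,"tz":-0.02,"ax":0,"ay":0,"az":0,"hand":0},
  {"tx":-0.001,"ty":0.0015,"tz":-0.038,"ax":0,"ay":0,"az":0,"hand":0},
  {"tx":-0.001,"ty":0.0015,"tz":-0.05,"ax":0,"ay":0,"az":0,"hand":0},
  {"tx":-0.001,"ty":0.0015,"tz":-0.056,"ax":0,"ay":0,"az":0,"hand":0},
  {"tx":-0.001,"ty":0.0015,"tz":-0.057,"ax":0,"ay":0,"az":0,"hand":0},
  {"tx":-0.001,"ty":0.0015,"tz":-0.057,"ax":0,"ay":0,"az":0,"hand":0},
  {"tx":-0.001,"ty":0.0015,"tz":-0.057,"ax":0,"ay":0,"az":0,"hand":0.3},
  {"tx":-0.001,"ty":0.0015,"tz":-0.057,"ax":0,"ay":0,"az":0,"hand":0.45},
])

```text
time: 10.3
eef_pos: [0.5827, 0.2416, 0.0306]
tcp_rot: [0.225, -0.224, 0.671, -0.67]
wrist_force: [0.3, 0.2, 0.3]
finger_gap: 0.0589
```

```bash
python3 st.py
```

```text
10.3 [0.5827 0.2416 0.0306] jaw yaw -52.98 down [ 1.3e-03  6.0e-04 -1.0e+00] F [0.3 0.2 0.3] gap 0.0589 q [-0.43  0.74 -0.05  1.94  0.08  0.47 -1.46]
```

Emit:
play_rows([
  {"tx":0,"ty":-0.001,"tz":-0.0005,"ax":0,"ay":0,"az":0,"hand":0.6},
  {"tx":0,"ty":-0.001,"tz":-0.0005,"ax":0,"ay":0,"az":0,"hand":0.7},
  {"tx":0,"ty":-0.001,"tz":-0.0005,"ax":0,"ay":0,"az":0,"hand":0.8},
  {"tx":0,"ty":-0.001,"tz":-0.0005,"ax":0,"ay":0,"az":0,"hand":1},
  {"tx":0,"ty":-0.001,"tz":-0.0005,"ax":0,"ay":0,"az":0,"hand":1},
  {"tx":0,"ty":-0.001,"tz":-0.0005,"ax":0,"ay":0,"az":0,"hand":1},
  {"tx":0,"ty":-0.001,"tz":-0.0005,"ax":0,"ay":0,"az":0,"hand":1},
  {"tx":0,"ty":-0.001,"tz":-0.0005,"ax":0,"ay":0,"az":0,"hand":1},
])

```text
time: 11.1
eef_pos: [0.5821, 0.2403, 0.0295]
tcp_rot: [-0.224, 0.225, -0.67, 0.671]
wrist_force: [-2.1, -0.6, 5.2]
finger_gap: 0.0209
```

```bash
python3 st.py
```

```text
11.1 [0.5821 0.2403 0.0295] jaw yaw -52.98 down [-0.e+00 -1.e-04 -1.e+00] F [-2.1 -0.6  5.2] gap 0.0209 q [-0.43  0.74 -0.05  1.94  0.08  0.47 -1.46]
```

Emit:
play_rows([
  {"tx":0,"ty":0,"tz":0.015,"ax":0,"ay":0,"az":0,"hand":1},
  {"tx":0,"ty":0,"tz":0.045,"ax":0,"ay":0,"az":0,"hand":1},
  {"tx":-0.01,"ty":0.02,"tz":0.07,"ax":0,"ay":0,"az":-4,"hand":1},
  {"tx":-0.028,"ty":0.06,"tz":0.08,"ax":0,"ay":0,"az":-10,"hand":1},
  {"tx":-0.047,"ty":0.1,"tz":0.08,"ax":0,"ay":0,"az":-16,"hand":1},
  {"tx":-0.062,"ty":0.134,"tz":0.075,"ax":0,"ay":0,"az":-21,"hand":1},
  {"tx":-0.0716,"ty":0.1534,"tz":0.065,"ax":0,"ay":0,"az":-23.2,"hand":1},
  {"tx":-0.0716,"ty":0.1534,"tz":0.05,"ax":0,"ay":0,"az":-23.2,"hand":1},
])

```text
time: 11.9
eef_pos: [0.5077, 0.4005, 0.08]
tcp_rot: [0.088, -0.088, 0.704, -0.7]
wrist_force: [-1.0, 0.8, -1.7]
finger_gap: 0.0209
```

Emit:
play_rows([
  {"tx":0,"ty":0,"tz":-0.006,"ax":0,"ay":0,"az":0,"hand":1},
  {"tx":0,"ty":0,"tz":-0.011,"ax":0,"ay":0,"az":0,"hand":1},
  {"tx":0,"ty":0,"tz":-0.015,"ax":0,"ay":0,"az":0,"hand":1},
  {"tx":0,"ty":0,"tz":-0.017,"ax":0,"ay":0,"az":0,"hand":1},
  {"tx":0,"ty":0,"tz":-0.017,"ax":0,"ay":0,"az":0,"hand":1},
  {"tx":0,"ty":0,"tz":-0.017,"ax":0,"ay":0,"az":0,"hand":1},
  {"tx":0,"ty":0,"tz":-0.017,"ax":0,"ay":0,"az":0,"hand":1},
  {"tx":0,"ty":0,"tz":-0.017,"ax":0,"ay":0,"az":0,"hand":1},
])

```text
time: 12.7
eef_pos: [0.5106, 0.3939, 0.0626]
tcp_rot: [0.085, -0.085, 0.702, -0.702]
wrist_force: [0.1, 1.2, -1.9]
finger_gap: 0.021
```

```bash
python3 st.py
```

```text
12.7 [0.5106 0.3939 0.0626] jaw yaw -76.18 down [ 3.e-04  4.e-04 -1.e+00] F [ 0.1  1.2 -1.9] gap 0.021 q [-0.77  0.71  0.06  1.9  -0.08  0.54 -1.98]
```

Position and yaw are on target. I'll lower to contact, check the force, then release.

Emit:
play_rows([
  {"tx":0,"ty":0,"tz":-0.001,"ax":0,"ay":0,"az":0,"hand":1},
  {"tx":0,"ty":0,"tz":-0.002,"ax":0,"ay":0,"az":0,"hand":1},
  {"tx":0,"ty":0,"tz":-0.003,"ax":0,"ay":0,"az":0,"hand":1},
  {"tx":0,"ty":0,"tz":-0.004,"ax":0,"ay":0,"az":0,"hand":1},
  {"tx":0,"ty":0,"tz":-0.005,"ax":0,"ay":0,"az":0,"hand":1},
  {"tx":0,"ty":0,"tz":-0.0055,"ax":0,"ay":0,"az":0,"hand":1},
  {"tx":0,"ty":0,"tz":-0.006,"ax":0,"ay":0,"az":0,"hand":1},
  {"tx":0,"ty":0,"tz":-0.006,"ax":0,"ay":0,"az":0,"hand":1},
])

```text
time: 13.5
eef_pos: [0.5104, 0.3938, 0.0575]
tcp_rot: [-0.085, 0.085, -0.702, 0.702]
wrist_force: [-1.9, -0.6, 6.7]
finger_gap: 0.021
```

```bash
python3 st.py
```

```text
13.5 [0.5104 0.3938 0.0575] jaw yaw -76.17 down [-3.e-04 -1.e-04 -1.e+00] F [-1.9 -0.6  6.7] gap 0.021 q [-0.77  0.71  0.06  1.9  -0.08  0.53 -1.98]
```

Emit:
play_rows([
  {"tx":0,"ty":0,"tz":0,"ax":0,"ay":0,"az":0,"hand":0.6},
  {"tx":0,"ty":0,"tz":0,"ax":0,"ay":0,"az":0,"hand":0.4},
  {"tx":0,"ty":0,"tz":0,"ax":0,"ay":0,"az":0,"hand":0.2},
  {"tx":0,"ty":0,"tz":0,"ax":0,"ay":0,"az":0,"hand":0},
  {"tx":0,"ty":0,"tz":0.01,"ax":0,"ay":0,"az":0,"hand":0},
  {"tx":0,"ty":0,"tz":0.03,"ax":0,"ay":0,"az":0,"hand":0},
  {"tx":0,"ty":0,"tz":0.06,"ax":0,"ay":0,"az":0,"hand":0},
  {"tx":0,"ty":0,"tz":0.1,"ax":0,"ay":0,"az":0,"hand":0},
])

```text
time: 14.3
eef_pos: [0.5094, 0.3929, 0.1563]
tcp_rot: [-0.084, 0.086, -0.701, 0.703]
wrist_force: [0.6, 0.5, -0.8]
finger_gap: 0.0855
```

```bash
python3 - <<'E'
from h import *
s=np.load("top0.npz"); w=cloud("top",s["p"],s["d"])
b=(abs(w[...,1]-.0866)<.06)&(w[...,0]>.702)&(w[...,0]<.9)
q=w[b]; q=q[q[:,2]>.01]; print("rack near x",np.percentile(q[:,0],1),"zmax",q[:,2].max())
b=w[140:165,278:296].reshape(-1,3); b=b[(b[:,2]>.03)&(b[:,2]<.1)]; print("bottle",np.median(b,0),b[:,2].max())
p,d=manip.read_camera("top"); w=cloud("top",p,d)
np.savez("top1.npz",p=p,d=d); cv2.imwrite("pics/t1.png",cv2.resize(p[120:260,90:300,::-1],None,fx=3.5,fy=3.5))
E
python3 st.py
```

```text
rack near x 0.7276104002403261 zmax 0.058878305612946484
bottle [ 0.60973555 -0.08501432  0.0589573 ] 0.09149099862812911
14.35 [0.5136 0.396  0.1643] jaw yaw -76.2 down [ 0.0076  0.0066 -0.9999] F [1.  1.5 3.5] gap 0.0857 q [-0.78  0.57  0.08  1.85 -0.07  0.71 -1.99]
```

View pics/t1.png

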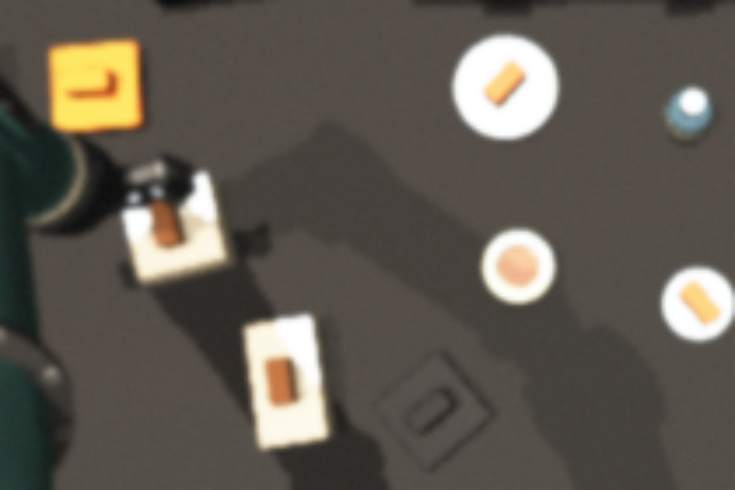

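Both lids lie flush on their moulds (square at crop (175,225), oblong at (285,380)). The rack is 59 mm high and out of the way. The big round lid is next.

Emit:
play_rows([
  {"tx":0.017,"ty":-0.038,"tz":0,"ax":0,"ay":0,"az":-7,"hand":0},
  {"tx":0.034,"ty":-0.077,"tz":0,"ax":0,"ay":0,"az":-14,"hand":0},
  {"tx":0.051,"ty":-0.115,"tz":0,"ax":0,"ay":0,"az":-21,"hand":0},
  {"tx":0.068,"ty":-0.154,"tz":0,"ax":0,"ay":0,"az":-28,"hand":0},
  {"tx":0.085,"ty":-0.192,"tz":0,"ax":0,"ay":0,"az":-35,"hand":0},
  {"tx":0.103,"ty":-0.231,"tz":0,"ax":0,"ay":0,"az":-42,"hand":0},
  {"tx":0.12,"ty":-0.27,"tz":0,"ax":0,"ay":0,"az":-49,"hand":0},
  {"tx":0.1364,"ty":-0.3072,"tz":0,"ax":0,"ay":0,"az":-54.9,"hand":0},
])

```text
time: 15.15
eef_pos: [0.6477, 0.0848, 0.1571]
tcp_rot: [-0.249, 0.25, 0.662, -0.661]
wrist_force: [1.3, 1.0, 0.4]
finger_gap: 0.0852
```

Emit:
play_rows([
  {"tx":0,"ty":0,"tz":-0.02,"ax":0,"ay":0,"az":0,"hand":0},
  {"tx":0,"ty":0,"tz":-0.04,"ax":0,"ay":0,"az":0,"hand":0},
  {"tx":0,"ty":0,"tz":-0.06,"ax":0,"ay":0,"az":0,"hand":0},
  {"tx":0,"ty":0,"tz":-0.07,"ax":0,"ay":0,"az":0,"hand":0},
  {"tx":0,"ty":0,"tz":-0.075,"ax":0,"ay":0,"az":0,"hand":0},
  {"tx":0,"ty":0,"tz":-0.075,"ax":0,"ay":0,"az":0,"hand":0},
  {"tx":0,"ty":0,"tz":-0.075,"ax":0,"ay":0,"az":0,"hand":0},
  {"tx":0,"ty":0,"tz":-0.075,"ax":0,"ay":0,"az":0,"hand":0},
])

```text
time: 15.95
eef_pos: [0.6477, 0.0867, 0.0823]
tcp_rot: [-0.247, 0.249, 0.663, -0.662]
wrist_force: [-0.2, -0.0, 0.4]
finger_gap: 0.0857
```

```bash
python3 st.py
```

```text
15.95 [0.6477 0.0867 0.0823] jaw yaw -131.07 down [ 1.8e-03  3.0e-04 -1.0e+00] F [-0.2 -0.   0.4] gap 0.0857 q [-0.39  0.7   0.28  1.88 -0.32  0.6  -2.19]
```

Emit:
play_rows([
  {"tx":-0.001,"ty":0,"tz":-0.02,"ax":0,"ay":0,"az":0,"hand":0},
  {"tx":-0.001,"ty":0,"tz":-0.038,"ax":0,"ay":0,"az":0,"hand":0},
  {"tx":-0.001,"ty":0,"tz":-0.048,"ax":0,"ay":0,"az":0,"hand":0},
  {"tx":-0.001,"ty":0,"tz":-0.052,"ax":0,"ay":0,"az":0,"hand":0},
  {"tx":-0.001,"ty":0,"tz":-0.053,"ax":0,"ay":0,"az":0,"hand":0},
  {"tx":-0.001,"ty":0,"tz":-0.053,"ax":0,"ay":0,"az":0,"hand":0},
  {"tx":-0.001,"ty":0,"tz":-0.053,"ax":0,"ay":0,"az":0,"hand":0.3},
  {"tx":-0.001,"ty":0,"tz":-0.053,"ax":0,"ay":0,"az":0,"hand":0.45},
])

```text
time: 16.75
eef_pos: [0.6464, 0.0866, 0.029]
tcp_rot: [-0.248, 0.248, 0.662, -0.662]
wrist_force: [0.8, 0.0, -0.9]
finger_gap: 0.059
```

```bash
python3 st.py
```

```text
16.75 [0.6464 0.0866 0.029 ] jaw yaw -131.08 down [ 1.2e-03  2.0e-04 -1.0e+00] F [ 0.8  0.  -0.9] gap 0.059 q [-0.37  0.78  0.24  1.89 -0.35  0.51 -2.17]
```

Emit:
play_rows([
  {"tx":0,"ty":0,"tz":0,"ax":0,"ay":0,"az":0,"hand":0.6},
  {"tx":0,"ty":0,"tz":0,"ax":0,"ay":0,"az":0,"hand":0.7},
  {"tx":0,"ty":0,"tz":0,"ax":0,"ay":0,"az":0,"hand":0.8},
  {"tx":0,"ty":0,"tz":0,"ax":0,"ay":0,"az":0,"hand":1},
  {"tx":0,"ty":0,"tz":0,"ax":0,"ay":0,"az":0,"hand":1},
  {"tx":0,"ty":0,"tz":0,"ax":0,"ay":0,"az":0,"hand":1},
  {"tx":0,"ty":0,"tz":0,"ax":0,"ay":0,"az":0,"hand":1},
  {"tx":0,"ty":0,"tz":0,"ax":0,"ay":0,"az":0,"hand":1},
])

```text
time: 17.55
eef_pos: [0.6464, 0.0867, 0.0287]
tcp_rot: [-0.248, 0.248, 0.662, -0.662]
wrist_force: [-0.7, 1.9, 4.9]
finger_gap: 0.0211
```

```bash
python3 st.py
```

```text
17.55 [0.6464 0.0867 0.0287] jaw yaw -131.07 down [ 9.e-04  3.e-04 -1.e+00] F [-0.7  1.9  4.9] gap 0.0211 q [-0.37  0.78  0.24  1.89 -0.35  0.51 -2.17]
```

Emit:
play_rows([
  {"tx":0,"ty":0,"tz":0.02,"ax":0,"ay":0,"az":0,"hand":1},
  {"tx":0,"ty":0,"tz":0.06,"ax":0,"ay":0,"az":0,"hand":1},
  {"tx":0,"ty":0,"tz":0.1,"ax":0,"ay":0,"az":0,"hand":1},
  {"tx":0,"ty":0,"tz":0.125,"ax":0,"ay":0,"az":0,"hand":1},
  {"tx":-0.015,"ty":-0.02,"tz":0.13,"ax":0,"ay":0,"az":0,"hand":1},
  {"tx":-0.04,"ty":-0.05,"tz":0.13,"ax":0,"ay":0,"az":0,"hand":1},
  {"tx":-0.066,"ty":-0.082,"tz":0.13,"ax":0,"ay":0,"az":0,"hand":1},
  {"tx":-0.092,"ty":-0.114,"tz":0.13,"ax":0,"ay":0,"az":0,"hand":1},
])

```text
time: 18.35
eef_pos: [0.5517, -0.0284, 0.1575]
tcp_rot: [0.248, -0.247, -0.662, 0.663]
wrist_force: [0.1, -1.1, -1.6]
finger_gap: 0.0214
```

Emit:
play_rows([
  {"tx":-0.026,"ty":-0.032,"tz":0,"ax":0,"ay":0,"az":0,"hand":1},
  {"tx":-0.052,"ty":-0.065,"tz":0,"ax":0,"ay":0,"az":0,"hand":1},
  {"tx":-0.079,"ty":-0.098,"tz":0,"ax":0,"ay":0,"az":0,"hand":1},
  {"tx":-0.106,"ty":-0.132,"tz":0,"ax":0,"ay":0,"az":0,"hand":1},
  {"tx":-0.132,"ty":-0.164,"tz":0,"ax":0,"ay":0,"az":0,"hand":1},
  {"tx":-0.156,"ty":-0.195,"tz":0,"ax":0,"ay":0,"az":0,"hand":1},
  {"tx":-0.172,"ty":-0.215,"tz":0,"ax":0,"ay":0,"az":0,"hand":1},
  {"tx":-0.179,"ty":-0.223,"tz":-0.01,"ax":0,"ay":0,"az":0,"hand":1},
])

```text
time: 19.15
eef_pos: [0.3722, -0.2529, 0.1485]
tcp_rot: [0.25, -0.25, -0.661, 0.662]
wrist_force: [0.3, 0.1, -1.3]
finger_gap: 0.0211
```

Emit:
play_rows([
  {"tx":0,"ty":0,"tz":-0.02,"ax":0,"ay":0,"az":0,"hand":1},
  {"tx":0,"ty":0,"tz":-0.045,"ax":0,"ay":0,"az":0,"hand":1},
  {"tx":0,"ty":0,"tz":-0.065,"ax":0,"ay":0,"az":0,"hand":1},
  {"tx":0,"ty":0,"tz":-0.078,"ax":0,"ay":0,"az":0,"hand":1},
  {"tx":0,"ty":0,"tz":-0.083,"ax":0,"ay":0,"az":0,"hand":1},
  {"tx":0,"ty":0,"tz":-0.083,"ax":0,"ay":0,"az":0,"hand":1},
  {"tx":0,"ty":0,"tz":-0.083,"ax":0,"ay":0,"az":0,"hand":1},
  {"tx":0,"ty":0,"tz":-0.083,"ax":0,"ay":0,"az":0,"hand":1},
])

```text
time: 19.95
eef_pos: [0.3753, -0.2506, 0.0659]
tcp_rot: [0.248, -0.248, -0.662, 0.662]
wrist_force: [0.5, 0.7, -1.6]
finger_gap: 0.0213
```

```bash
python3 st.py
```

```text
19.95 [ 0.3753 -0.2506  0.0659] jaw yaw -131.07 down [ 1.e-03 -7.e-04 -1.e+00] F [ 0.5  0.7 -1.6] gap 0.0213 q [ 0.36  0.57  0.17  2.33 -0.35  0.26 -1.45]
```

Emit:
play_rows([
  {"tx":0,"ty":0,"tz":-0.003,"ax":0,"ay":0,"az":0,"hand":1},
  {"tx":0,"ty":0,"tz":-0.005,"ax":0,"ay":0,"az":0,"hand":1},
  {"tx":0,"ty":0,"tz":-0.0065,"ax":0,"ay":0,"az":0,"hand":1},
  {"tx":0,"ty":0,"tz":-0.0075,"ax":0,"ay":0,"az":0,"hand":1},
  {"tx":0,"ty":0,"tz":-0.0085,"ax":0,"ay":0,"az":0,"hand":1},
  {"tx":0,"ty":0,"tz":-0.009,"ax":0,"ay":0,"az":0,"hand":1},
  {"tx":0,"ty":0,"tz":-0.0095,"ax":0,"ay":0,"az":0,"hand":1},
  {"tx":0,"ty":0,"tz":-0.0095,"ax":0,"ay":0,"az":0,"hand":1},
])

```text
time: 20.75
eef_pos: [0.3749, -0.2504, 0.0566]
tcp_rot: [-0.248, 0.248, 0.662, -0.662]
wrist_force: [-1.0, 0.7, 9.4]
finger_gap: 0.0214
```

```bash
python3 st.py
```

```text
20.75 [ 0.3749 -0.2504  0.0566] jaw yaw -131.08 down [ 6.e-04  3.e-04 -1.e+00] F [-1.   0.7  9.4] gap 0.0214 q [ 0.38  0.59  0.15  2.33 -0.36  0.24 -1.44]
```

Emit:
play_rows([
  {"tx":0,"ty":0,"tz":0,"ax":0,"ay":0,"az":0,"hand":0.6},
  {"tx":0,"ty":0,"tz":0,"ax":0,"ay":0,"az":0,"hand":0.4},
  {"tx":0,"ty":0,"tz":0,"ax":0,"ay":0,"az":0,"hand":0.2},
  {"tx":0,"ty":0,"tz":0,"ax":0,"ay":0,"az":0,"hand":0},
  {"tx":0,"ty":0,"tz":0.01,"ax":0,"ay":0,"az":0,"hand":0},
  {"tx":0,"ty":0,"tz":0.03,"ax":0,"ay":0,"az":0,"hand":0},
  {"tx":0,"ty":0,"tz":0.06,"ax":0,"ay":0,"az":0,"hand":0},
  {"tx":0,"ty":0,"tz":0.1,"ax":0,"ay":0,"az":0,"hand":0},
])

```text
time: 21.55
eef_pos: [0.3739, -0.2498, 0.1564]
tcp_rot: [-0.249, 0.247, 0.662, -0.662]
wrist_force: [1.3, -0.8, 0.2]
finger_gap: 0.0853
```

Emit:
play_rows([
  {"tx":0.006,"ty":0.016,"tz":0,"ax":0,"ay":0,"az":7,"hand":0},
  {"tx":0.014,"ty":0.036,"tz":0,"ax":0,"ay":0,"az":14,"hand":0},
  {"tx":0.022,"ty":0.056,"tz":0,"ax":0,"ay":0,"az":21,"hand":0},
  {"tx":0.03,"ty":0.076,"tz":0,"ax":0,"ay":0,"az":28,"hand":0},
  {"tx":0.038,"ty":0.096,"tz":0,"ax":0,"ay":0,"az":35,"hand":0},
  {"tx":0.046,"ty":0.117,"tz":0,"ax":0,"ay":0,"az":42,"hand":0},
  {"tx":0.054,"ty":0.138,"tz":0,"ax":0,"ay":0,"az":49,"hand":0},
  {"tx":0.062,"ty":0.157,"tz":0,"ax":0,"ay":0,"az":56,"hand":0},
])

```text
time: 22.35
eef_pos: [0.437, -0.0925, 0.1564]
tcp_rot: [-0.094, 0.094, -0.701, 0.701]
wrist_force: [0.0, -0.3, 0.0]
finger_gap: 0.0852
```

Emit:
play_rows([
  {"tx":0,"ty":0,"tz":-0.01,"ax":0,"ay":0,"az":7,"hand":0},
  {"tx":0,"ty":0,"tz":-0.025,"ax":0,"ay":0,"az":14,"hand":0},
  {"tx":0,"ty":0,"tz":-0.04,"ax":0,"ay":0,"az":20,"hand":0},
  {"tx":0,"ty":0,"tz":-0.055,"ax":0,"ay":0,"az":24.5,"hand":0},
  {"tx":0,"ty":0,"tz":-0.07,"ax":0,"ay":0,"az":24.5,"hand":0},
  {"tx":0,"ty":0,"tz":-0.075,"ax":0,"ay":0,"az":24.5,"hand":0},
  {"tx":0,"ty":0,"tz":-0.075,"ax":0,"ay":0,"az":24.5,"hand":0},
  {"tx":0,"ty":0,"tz":-0.075,"ax":0,"ay":0,"az":24.5,"hand":0},
])

```text
time: 23.15
eef_pos: [0.4372, -0.0935, 0.0813]
tcp_rot: [-0.239, 0.238, -0.665, 0.666]
wrist_force: [0.8, 0.3, 0.4]
finger_gap: 0.0853
```

```bash
python3 st.py
```

```text
23.15 [ 0.4372 -0.0935  0.0813] jaw yaw -50.58 down [ 6.e-04 -4.e-04 -1.e+00] F [0.8 0.3 0.4] gap 0.0853 q [ 0.15  0.52 -0.05  2.33  0.09  0.29 -0.87]
```

Emit:
play_rows([
  {"tx":0,"ty":0,"tz":-0.02,"ax":0,"ay":0,"az":0,"hand":0},
  {"tx":0,"ty":0,"tz":-0.038,"ax":0,"ay":0,"az":0,"hand":0},
  {"tx":0,"ty":0,"tz":-0.047,"ax":0,"ay":0,"az":0,"hand":0},
  {"tx":0,"ty":0,"tz":-0.051,"ax":0,"ay":0,"az":0,"hand":0},
  {"tx":0,"ty":0,"tz":-0.052,"ax":0,"ay":0,"az":0,"hand":0},
  {"tx":0,"ty":0,"tz":-0.052,"ax":0,"ay":0,"az":0,"hand":0},
  {"tx":0,"ty":0,"tz":-0.052,"ax":0,"ay":0,"az":0,"hand":0.3},
  {"tx":0,"ty":0,"tz":-0.052,"ax":0,"ay":0,"az":0,"hand":0.45},
])

```text
time: 23.95
eef_pos: [0.4372, -0.0935, 0.0293]
tcp_rot: [-0.239, 0.238, -0.666, 0.666]
wrist_force: [-0.1, -0.1, -0.1]
finger_gap: 0.0592
```

```bash
python3 st.py
```

```text
23.95 [ 0.4372 -0.0935  0.0293] jaw yaw -50.58 down [ 9.e-04 -1.e-04 -1.e+00] F [-0.1 -0.1 -0.1] gap 0.0592 q [ 0.13  0.63 -0.03  2.34  0.1   0.16 -0.88]
```

Emit:
play_rows([
  {"tx":0,"ty":0,"tz":0,"ax":0,"ay":0,"az":0,"hand":0.6},
  {"tx":0,"ty":0,"tz":0,"ax":0,"ay":0,"az":0,"hand":0.7},
  {"tx":0,"ty":0,"tz":0,"ax":0,"ay":0,"az":0,"hand":0.8},
  {"tx":0,"ty":0,"tz":0,"ax":0,"ay":0,"az":0,"hand":1},
  {"tx":0,"ty":0,"tz":0,"ax":0,"ay":0,"az":0,"hand":1},
  {"tx":0,"ty":0,"tz":0,"ax":0,"ay":0,"az":0,"hand":1},
  {"tx":0,"ty":0,"tz":0,"ax":0,"ay":0,"az":0,"hand":1},
  {"tx":0,"ty":0,"tz":0,"ax":0,"ay":0,"az":0,"hand":1},
])

```text
time: 24.75
eef_pos: [0.437, -0.0935, 0.029]
tcp_rot: [-0.239, 0.238, -0.666, 0.666]
wrist_force: [-0.2, 0.7, 6.0]
finger_gap: 0.021
```

```bash
python3 st.py
```

```text
24.75 [ 0.437  -0.0935  0.029 ] jaw yaw -50.58 down [ 1.e-04 -1.e-04 -1.e+00] F [-0.2  0.7  6. ] gap 0.021 q [ 0.13  0.64 -0.03  2.34  0.1   0.16 -0.88]
```

Emit:
play_rows([
  {"tx":0,"ty":0,"tz":0.015,"ax":0,"ay":0,"az":0,"hand":1},
  {"tx":0,"ty":0,"tz":0.045,"ax":0,"ay":0,"az":0,"hand":1},
  {"tx":0.004,"ty":0.02,"tz":0.075,"ax":0,"ay":0,"az":0,"hand":1},
  {"tx":0.012,"ty":0.055,"tz":0.08,"ax":0,"ay":0,"az":0,"hand":1},
  {"tx":0.02,"ty":0.095,"tz":0.08,"ax":0,"ay":0,"az":0,"hand":1},
  {"tx":0.029,"ty":0.135,"tz":0.08,"ax":0,"ay":0,"az":0,"hand":1},
  {"tx":0.035,"ty":0.162,"tz":0.08,"ax":0,"ay":0,"az":0,"hand":1},
  {"tx":0.036,"ty":0.168,"tz":0.075,"ax":0,"ay":0,"az":0,"hand":1},
])

```text
time: 25.55
eef_pos: [0.4745, 0.079, 0.104]
tcp_rot: [0.242, -0.239, 0.665, -0.664]
wrist_force: [-0.5, -0.5, 0.7]
finger_gap: 0.0213
```

Emit:
play_rows([
  {"tx":0,"ty":0,"tz":-0.008,"ax":0,"ay":0,"az":0,"hand":1},
  {"tx":0,"ty":0,"tz":-0.018,"ax":0,"ay":0,"az":0,"hand":1},
  {"tx":0,"ty":0,"tz":-0.028,"ax":0,"ay":0,"az":0,"hand":1},
  {"tx":0,"ty":0,"tz":-0.035,"ax":0,"ay":0,"az":0,"hand":1},
  {"tx":0,"ty":0,"tz":-0.04,"ax":0,"ay":0,"az":0,"hand":1},
  {"tx":0,"ty":0,"tz":-0.04,"ax":0,"ay":0,"az":0,"hand":1},
  {"tx":0,"ty":0,"tz":-0.04,"ax":0,"ay":0,"az":0,"hand":1},
  {"tx":0,"ty":0,"tz":-0.04,"ax":0,"ay":0,"az":0,"hand":1},
])

```text
time: 26.35
eef_pos: [0.4732, 0.0745, 0.0641]
tcp_rot: [-0.239, 0.238, -0.666, 0.666]
wrist_force: [0.3, 0.2, -1.0]
finger_gap: 0.021
```

```bash
python3 st.py
```

```text
26.35 [0.4732 0.0745 0.0641] jaw yaw -50.59 down [ 6.e-04  1.e-04 -1.e+00] F [ 0.3  0.2 -1. ] gap 0.021 q [-0.24  0.58 -0.02  2.27  0.04  0.3  -1.17]
```

Emit:
play_rows([
  {"tx":0,"ty":0,"tz":-0.0015,"ax":0,"ay":0,"az":0,"hand":1},
  {"tx":0,"ty":0,"tz":-0.003,"ax":0,"ay":0,"az":0,"hand":1},
  {"tx":0,"ty":0,"tz":-0.0045,"ax":0,"ay":0,"az":0,"hand":1},
  {"tx":0,"ty":0,"tz":-0.0055,"ax":0,"ay":0,"az":0,"hand":1},
  {"tx":0,"ty":0,"tz":-0.0065,"ax":0,"ay":0,"az":0,"hand":1},
  {"tx":0,"ty":0,"tz":-0.007,"ax":0,"ay":0,"az":0,"hand":1},
  {"tx":0,"ty":0,"tz":-0.0075,"ax":0,"ay":0,"az":0,"hand":1},
  {"tx":0,"ty":0,"tz":-0.0075,"ax":0,"ay":0,"az":0,"hand":1},
])

```text
time: 27.15
eef_pos: [0.4729, 0.0746, 0.0571]
tcp_rot: [-0.239, 0.238, -0.666, 0.666]
wrist_force: [-1.1, 0.3, 9.2]
finger_gap: 0.0213
```

```bash
python3 st.py
```

```text
27.15 [0.4729 0.0746 0.0571] jaw yaw -50.58 down [ 2.e-04  0.e+00 -1.e+00] F [-1.1  0.3  9.2] gap 0.0213 q [-0.24  0.59 -0.02  2.27  0.04  0.28 -1.17]
```

Emit:
play_rows([
  {"tx":0,"ty":0,"tz":0,"ax":0,"ay":0,"az":0,"hand":0.6},
  {"tx":0,"ty":0,"tz":0,"ax":0,"ay":0,"az":0,"hand":0.4},
  {"tx":0,"ty":0,"tz":0,"ax":0,"ay":0,"az":0,"hand":0.2},
  {"tx":0,"ty":0,"tz":0,"ax":0,"ay":0,"az":0,"hand":0},
  {"tx":0,"ty":0,"tz":0.02,"ax":0,"ay":0,"az":0,"hand":0},
  {"tx":0,"ty":0,"tz":0.06,"ax":0,"ay":0,"az":0,"hand":0},
  {"tx":0,"ty":0,"tz":0.1,"ax":0,"ay":0,"az":0,"hand":0},
  {"tx":0,"ty":0,"tz":0.14,"ax":0,"ay":0,"az":0,"hand":0},
])

```text
time: 27.95
eef_pos: [0.4724, 0.0744, 0.1975]
tcp_rot: [0.238, -0.239, 0.666, -0.666]
wrist_force: [0.5, 1.1, 0.2]
finger_gap: 0.0854
```

Emit:
play_rows([
  {"tx":0,"ty":-0.045,"tz":0,"ax":0,"ay":0,"az":0,"hand":0},
  {"tx":0,"ty":-0.09,"tz":0,"ax":0,"ay":0,"az":0,"hand":0},
  {"tx":0,"ty":-0.135,"tz":0,"ax":0,"ay":0,"az":0,"hand":0},
  {"tx":0,"ty":-0.18,"tz":0,"ax":0,"ay":0,"az":0,"hand":0},
  {"tx":0,"ty":-0.225,"tz":0,"ax":0,"ay":0,"az":0,"hand":0},
  {"tx":0,"ty":-0.27,"tz":0,"ax":0,"ay":0,"az":0,"hand":0},
  {"tx":0,"ty":-0.315,"tz":0,"ax":0,"ay":0,"az":0,"hand":0},
  {"tx":0,"ty":-0.36,"tz":0,"ax":0,"ay":0,"az":0,"hand":0},
])

```text
time: 28.75
eef_pos: [0.4724, -0.2871, 0.1961]
tcp_rot: [0.238, -0.239, 0.666, -0.666]
wrist_force: [2.0, -0.4, -0.7]
finger_gap: 0.0857
```

Emit:
play_rows([
  {"tx":-0.03,"ty":-0.035,"tz":0,"ax":0,"ay":0,"az":0,"hand":0},
  {"tx":-0.06,"ty":-0.07,"tz":0,"ax":0,"ay":0,"az":0,"hand":0},
  {"tx":-0.09,"ty":-0.105,"tz":0,"ax":0,"ay":0,"az":0,"hand":0},
  {"tx":-0.12,"ty":-0.14,"tz":0,"ax":0,"ay":0,"az":0,"hand":0},
  {"tx":-0.15,"ty":-0.18,"tz":0,"ax":0,"ay":0,"az":0,"hand":0},
  {"tx":-0.18,"ty":-0.22,"tz":0,"ax":0,"ay":0,"az":0,"hand":0},
  {"tx":-0.21,"ty":-0.26,"tz":0,"ax":0,"ay":0,"az":0,"hand":0},
  {"tx":-0.23,"ty":-0.3,"tz":0,"ax":0,"ay":0,"az":0,"hand":0},
])

```text
time: 29.55
eef_pos: [0.2394, -0.5867, 0.196]
tcp_rot: [0.237, -0.238, 0.667, -0.665]
wrist_force: [1.4, -0.3, 0.4]
finger_gap: 0.0851
```

```bash
python3 st.py; python3 - <<'E'
from h import *
p,d=manip.read_camera("top"); w=cloud("top",p,d); w0=cloud("top",*[np.load("top0.npz")[k] for k in "pd"])
cv2.imwrite("pics/t2.png",cv2.resize(p[120:270,100:420,::-1],None,fx=2.5,fy=2.5))
for k,c in dict(square=(.511,.394),small_round=(.473,.0745),oblong=(.3685,.2876),big_round=(.3755,-.2505)).items():
    near=np.hypot(w[...,0]-c[0],w[...,1]-c[1])<.068; z=w[...,2]
    ce,r,_=fit(w,near&(z>.044)); pl=near&(z>.044)&(z<.058); q=w[pl]; A=np.c_[q[:,:2]-np.array(c),np.ones(len(q))]; s=np.linalg.lstsq(A,q[:,2],rcond=None)[0]
    g,gr,gz=fit(w,near&(z>.068))
    print(k,ce.round(1),"size",np.round(r[1],1),"a",round(r[2],1),"slab z",round(s[2]*1000,1),"tilt deg",np.degrees(s[:2]).round(2),"grip",g.round(1),gz.round(1))
for n,(u,v) in dict(horn=(338,160),bottle=(286,152)).items():
    for W in(w0,w):
        b=W[v-14:v+14,u-14:u+14].reshape(-1,3); b=b[(b[:,2]>.02)&(b[:,2]<.12)]; print(n,b.mean(0).round(4),b[:,2].max().round(3))
p,d=manip.read_camera("side"); cv2.imwrite("pics/s3.png",cv2.resize(p[90:384,150:450,::-1],None,fx=2,fy=2))
E
```

```text
29.55 [ 0.2394 -0.5867  0.196 ] jaw yaw -50.73 down [-0.0017  0.001  -1.    ] F [ 1.4 -0.3  0.4] gap 0.0851 q [ 1.08  0.52  0.05  1.85 -0.03  0.77  0.26]
square [512.9 391.2] size [79.9 80.6] a 14.4 slab z 50.1 tilt deg [-0.15  0.22] grip [512.6 391. ] 77.3
small_round [473.7  74. ] size [60.6 61.7] a 45.2 slab z 50.2 tilt deg [ 0.03 -1.09] grip [473.6  73.9] 78.2
oblong [369.4 285.6] size [109.4  61.1] a 8.7 slab z 49.9 tilt deg [ 0.08 -0.28] grip [368.9 285.6] 77.1
big_round [ 374.3 -251.1] size [92.7 92.1] a 89.2 slab z 50.6 tilt deg [ 0.3  -0.18] grip [ 374.2 -251.1] 78.1
horn [ 0.5856 -0.2534  0.0499] 0.082
horn [ 0.5854 -0.2535  0.0493] 0.083
bottle [ 0.6101 -0.0847  0.0596] 0.091
bottle [ 0.6101 -0.0848  0.0601] 0.089
```

View pics/t2.png

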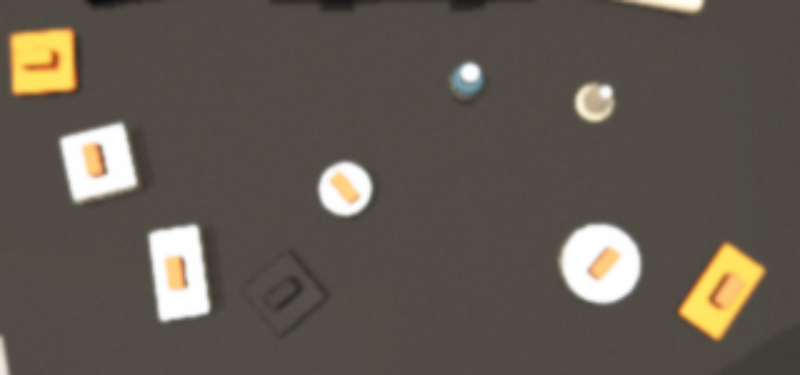

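View pics/s3.png

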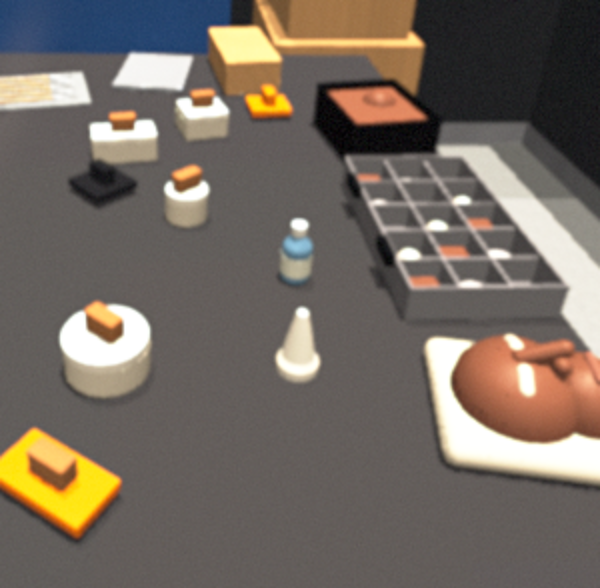

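All four are seated: slab tops about 50 mm, nearly level, and the horn and bottle are unmoved. The camera puts the square lid about 3 mm from where I fitted its mould, though, and the oblong about 2 mm. I'll check slab faces against mould faces directly.

```bash
python3 - <<'E'
from h import *
imgs={n:manip.read_camera(n) for n in("top","side")}
w0=cloud("top",*[np.load("top0.npz")[k] for k in "pd"]); wt=cloud("top",*imgs["top"])
# static reference: decoy tops before/after
for n,(u,v) in dict(orange_sq=(117,145),orange_ob=(388,237)).items():
    for W in(w0,wt):
        b=W[v-30:v+30,u-30:u+30].reshape(-1,3); b=b[(b[:,2]>.014)&(b[:,2]<.06)]; print(n,fit(b,slice(None))[0].round(1))
for k,c,a,hx,hy in(("square",(.511,.394),13.8,.04,.04),("oblong",(.3685,.2876),8.5,.055,.03)):
    a=np.radians(a); U=np.array([np.cos(a),np.sin(a)]); V=np.array([-np.sin(a),np.cos(a)])
    for n,(p,d) in imgs.items():
        w=cloud(n,p,d).reshape(-1,3); q=w[:,:2]-np.array(c); u=q@U; v=q@V; z=w[:,2]
        for nm,lo,hi in(("mould",.006,.032),("slab",.039,.047)):
            m=(z>lo)&(z<hi)
            for s in(1,-1):
                A=m&(abs(u-s*hx)<.008)&(abs(v)<hy-.008); B=m&(abs(v-s*hy)<.008)&(abs(u)<hx-.008)
                print(k,n,nm,"u" if s>0 else "-u",A.sum(),(np.median(u[A])*1e3).round(1) if A.sum()>8 else "","v" if s>0 else "-v",B.sum(),(np.median(v[B])*1e3).round(1) if B.sum()>8 else "")
p=imgs["side"][0]; cv2.imwrite("pics/s4.png",cv2.resize(p[130:205,190:270,::-1],None,fx=7,fy=7,interpolation=cv2.INTER_CUBIC))
E
```

```text
orange_sq [635.3 460.8]
orange_sq [633.7 458.9]
orange_ob [ 337.6 -412.3]
orange_ob [ 337.6 -411.9]
square top mould u 0  v 0 
square top mould -u 25 -39.7 -v 33 -40.0
square top slab u 4  v 5 
square top slab -u 13 -38.4 -v 24 -41.6
square side mould u 0  v 0 
square side mould -u 27 -39.1 -v 102 -37.2
square side slab u 0  v 0 
square side slab -u 6  -v 35 -39.3
oblong top mould u 0  v 0 
oblong top mould -u 2  -v 39 -29.8
oblong top slab u 4  v 6 
oblong top slab -u 3  -v 23 -31.2
oblong side mould u 0  v 0 
oblong side mould -u 4  -v 175 -27.6
oblong side slab u 0  v 0 
oblong side slab -u 1  -v 55 -28.9
```

View pics/s4.png

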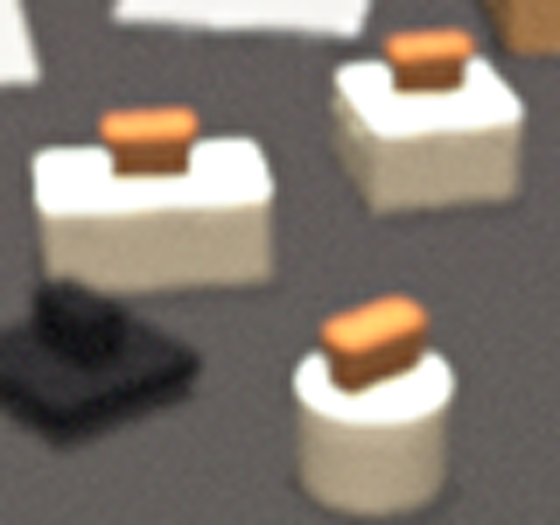

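```bash
python3 -c "
from station import manip
print(manip.finish_job())"
```

```text
the job is handed in; nothing more can be done
None
```

All four white plaster lids are on their own moulds, and the job was handed in at about 30 s of robot time. I picked each lid up by its wooden grip and lowered it until it touched the rim, with 6–9 N of contact force, before opening the fingers. The black and orange look-alikes were not picked up.

**Final checks that agreed:**
- **Height and level:** The slab tops sit at 49.9–50.6 mm, where 50 mm is expected. Tilt is at most 0.3° for three lids. The small round reads 1.1°, but that fit comes from few pixels.
- **Turn:** The square lid is within about 0.6° of its mould and the oblong within 0.2°.
- **Bystanders:** The horn and the bottle read the same to within 0.3 mm before and after.

**Checks that disagreed:**
- **Square lid:** The overhead camera put its centre about 3 mm from the mould centre I had fitted.
- **Oblong lid:** It was about 2 mm off in the same comparison.
- **Face comparison:** Comparing slab faces with mould faces in the cameras showed about 1.3–2.1 mm on both. The robot's own position readings at release were within 1 mm of target.
- **Orange square:** This look-alike, which the arm never worked near, also read about 2.5 mm different between the two pictures. Some of the offset is therefore probably measurement error.

I left the lids as placed, because nudging them risked doing more harm than a 1–2 mm offset.

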